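# Pull the green specimen mount out of the drying rack

## Task

The green specimen mount sits on edge, snugly stuck in a narrow slot of the metal drying rack. Grip it by the part of its edge that stands out of the slot, pull it straight up and out, and put it down, without dropping it, inside an empty compartment of the white tray. Leave the red mount where it stands in the rack.

Things in the scene. Friction and masses are not known exactly. Their poses are not given: they have to be found in the camera images.
- green_mid (a point): Centre of the green specimen mount: a loose disc, 30 mm diameter, 21 mm thick, about 22 g. It stands on edge in an outer slot of the rack, its disc axis (the point's z) level along the rack's y axis, centre 21 mm above the worktop, top at 36 mm; the upper 14 mm stands out of the slot. Grip its two flat faces, fingers closing along the rack's y axis.
- red_mid (a point): Centre of the red mount (30 mm diameter, 17 mm thick) that stands on edge in the same way in the other outer slot of the rack, 110 mm from the green one; to be left there.
- rack: Aluminium drying rack, a block 56 x 176 x 22 mm (x, y, z), fixed; origin at the centre of its underside, z up. Three slots open upward at y = -55, 0 and +55 mm, each 34 mm along x, 23 mm along y and 16 mm deep (floor 6 mm above the worktop). The middle slot is empty.
- tray: White open tray, 100 x 150 x 21 mm (x, y, z), fixed; origin at the centre of its underside, z up. Floor 3 mm thick, outer walls 21 mm high, dividers 16 mm high. Six compartments of 46 x 46 mm, centres x = -24, +24, y = -49, 0, +49 mm. Those at y = -49 hold a black and a red mount, the other four are empty. The mount may rest on edge (centre then 18 mm above the worktop) or flat.
Mind the look-alikes: they are no part of the job. What is shaped like the part that bears green_mid but yellow is not meant.

How it is judged:
By the outcome, as a careful person would: the job done as asked, in the order asked, and still so for the second after the job is handed in, with the robot touching nothing.
It also fails if it takes over 38 s, if anything falls off the work surface, if the arm or the gripper's body presses on something with over 40 N, if the wrist force passes 120 N, or if a joint passes its speed limit or range.

## Robot

A 6-joint arm with a two-finger parallel gripper is mounted at the origin on a cart in front of the work surface, level with it; the furniture and walls round the work are solid. World frame = base frame: x ahead of the robot, y to its left, z up, the work surface at z = 0. Lengths are in mm, angles in rad, forces in N, time in s.
With the tool pointing down it reaches from about 300 to 750 mm from the base axis. Payload 8.5 kg.
Tool frame: the origin (TCP) lies midway between the tips of the shut fingers; the grasp point (between the pads) lies r.grip_depth behind it (r.grip_depth is the distance from the TCP to the grasp point, in mm); z points along the fingers, y is the line along which they close (so a half turn about z gives the same grasp; the last joint's range is limited). The gripper opens to 85 mm and grips with 20 to 120 N. Pads are 22 mm wide; open, the fingers measure 114 mm over their backs; the gripper's body (76 mm by 85 mm) begins 54 mm behind the grasp point. The pads swing forward as they close: fully open they stand 13 mm farther back than shut.
Start: joints at [-1.377, 0.381, 1.297, -0, 1.464, -0.215], TCP at [218.622, -504.663, 231.322] pointing down, gripper open.
Joint ranges: [-3.11, 3.11], [-0.89, 2.33], [0.22, 2.48], [-1.42, 4.56], [0.17, 2.85], [-2.88, 2.88]. Speed limits (rad/s): [2.39, 2.39, 3.14, 3.14, 3.14, 3.14].

## Interface

Orientations are given as a 3x3 rotation matrix whose columns are the frame's x, y, z axes.
In Python, from station import r gives the robot as it stands.
- The arm moves only by the tool jog_arm, never from a script. Its argument "deltas" is one flat list of numbers, 7 for each row, row after row: the turn, a rotation vector about the tool's x, y, z in units of 180 degrees (1.0 is 180 degrees), then the shift along the tool's x, y, z in units of 1000 mm (1.0 is 1000 mm), then the opening, from -1 (shut) to 1 (fully open). In form: [wx, wy, wz, tx, ty, tz, grip, wx, wy, wz, tx, ty, tz, grip, ...]. A call has 1 to 10 rows; each row is the pose to reach, as a shift and turn from the pose commanded when the call began, along the tool's axes at that moment, turning the shorter way round; what a row does not reach only later rows make up. A row lasts 1/8 s, in which the tool goes at most 62.5 mm and 10.7 degrees, less where a joint would pass 70% of its speed; a pose out of reach is approached as far as the arm can. A call with a number of a shift or a turn outside -1 to 1 is refused whole. A call with a gripper value outside its range is refused whole. The fingers move at their own pace and stop on an object; "grip_force" is the grip in N (left out, the last holds). Time passes only in rows, so rows that repeat a pose let the fingers close. It gives the time, the measured TCP pose, the force, the opening and the grip force at its end, in the units of the state.
- r.state(): the state, without advancing time (a new reading comes with each control period).
- r.snapshot(name): name is "scene" or "top"; returns (picture, depth): 384x512x3 uint8, blue, green, red; 384x512 float32, mm along the optical axis (not along the pixel's ray), 0 where there is no reading.
- r.get_calibration(name): a dict with "mtx" (3x3 intrinsics, pixels), "distortion" ([k1, k2, p1, p2, k3] as OpenCV has them; the pictures are not rectified), "view" (4x4, takes a point from world to camera coordinates). Camera axes: x right, y down, z forward; pixel columns grow to the right and rows downward; lengths in mm; the calibration is good to about 2 mm. A picture is of the moment at which its call begins. get_calibration takes no time and is no camera call.
- r.finish_job(): hands the job in; it is judged then, once.
The state is a dict: "clock": time; "joints": joint angles; "dq": joint speeds; "joint_efforts": joint torques, N m; "eef_pos": TCP position; "eef_rot": TCP orientation; "wrist_force": force on the tool from outside, world axes, zero at the start; "moment": the same for the moment, N m; "width": finger opening in mm; "finger_force": force on a finger pad.
Only numpy, scipy, OpenCV 4.12 (cv2) and the standard library are available. Lean on these libraries where they do the work, as an engineer would, in place of code of your own. Each camera call takes 0.05 s, during which the arm holds its last target. There are 200 camera calls.

## Working session

There is one attempt and no reset: what is moved stays moved. The work goes in short steps, Python scripts to look and compute and a tool call to move; the robot and the scene stay as the last step left them, time stands still between calls to the robot, and variables do not carry over. Pictures are saved under pics/ and viewed, at most 10 in all, crops included, and the job is handed in when it is done.

Besides the shell and the picture viewer there is one more tool, called after ">>>" as name(argument=value, ...) on one line, values as JSON. jog_arm: Moves the arm, as the interface text tells. Shifts and turns lie within -1 to 1; 1 stands for 1000 mm of shift or 180 degrees of turn. Its arguments: {"type":"object","properties":{"deltas":{"type":"array","items":{"type":"number"}},"grip_force":{"type":"number"}},"required":["deltas"]}

```bash
mkdir -p pics; ls; python3 - <<'E'
from station import r
import cv2,numpy as np
for n in("scene","top"):
    p,d=r.snapshot(n);cv2.imwrite(f"pics/{n}0.png",p);np.savez(f"pics/{n}0.npz",p=p,d=d)
s=r.state();print(s['clock'],s['eef_pos'],np.round(s['eef_rot'],3).tolist(),s['width'],r.grip_depth)
E
```

```text
pics
0.1 [ 218.57243266 -504.42617905  230.76353085] [[0.918, 0.397, -0.0], [0.397, -0.918, 0.001], [0.0, -0.001, -1.0]] 85.39207461759267 18.700000000000003
```

View pics/top0.png

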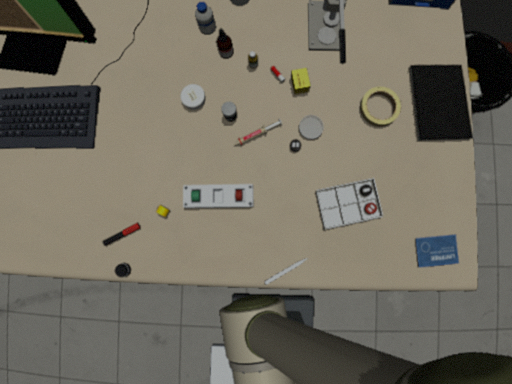

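View pics/scene0.png

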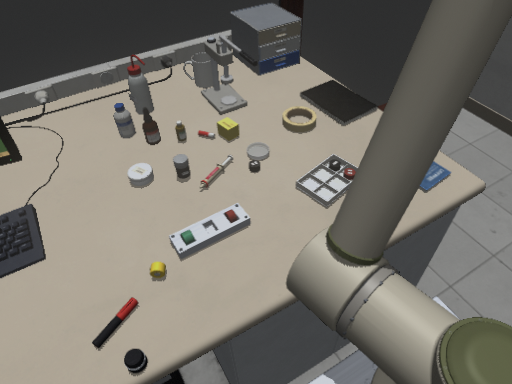

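The top picture shows the rack centred near (218,196), with green at (196,196) and red at (239,196). The tray is near (348,205), with its black and red mounts on the right side at (366,190) and (371,208).

```bash
cat > h.py <<'E'
import cv2,numpy as np
from station import r
def world(n,uv,z):
    c=r.get_calibration(n);V=np.array(c['view']);K=np.array(c['mtx'])
    q=cv2.undistortPoints(np.float64(uv).reshape(-1,1,2),K,np.array(c['distortion']))[:,0]
    R,t=V[:3,:3],V[:3,3];o=-R.T@t
    d=np.c_[q,np.ones(len(q))]@R
    return o+d*((z-o[2])/d[:,2])[:,None]
def proj(n,P):
    c=r.get_calibration(n);V=np.array(c['view'])
    return cv2.projectPoints(np.float64(P).reshape(-1,3),cv2.Rodrigues(V[:3,:3])[0],V[:3,3],np.array(c['mtx']),np.array(c['distortion']))[0][:,0]
E
python3 - <<'E'
from h import *
p=np.load('pics/top0.npz')['p'].astype(int);b,g,rr=p[...,0],p[...,1],p[...,2]
def blob(m,box):
    x0,y0,x1,y1=box;k=np.zeros(m.shape,np.uint8);k[y0:y1,x0:x1]=m[y0:y1,x0:x1]
    n,l,s,c=cv2.connectedComponentsWithStats(k);i=1+s[1:,4].argmax();print(s[i],c[i]);return (l==i),c[i]
_,cg=blob((g>rr+25)&(g>b+10),(180,180,215,212));_,cr=blob((rr>g+40)&(rr>b+40),(225,180,255,212))
print('green/red z36',world('top',[cg,cr],33))
sat=p.max(2)-p.min(2)
for nm,box,z in(('rack',(175,175,262,218),22),('tray',(305,170,392,240),21)):
    m,_=blob((sat<28)&(p.min(2)>110),box)
    ct=np.argwhere(m)[:,::-1].astype(np.float32)
    W=world('top',ct,z)[:,:2].astype(np.float32)
    R=cv2.minAreaRect(W);print(nm,R,cv2.boxPoints(R).tolist())
im=p.astype(np.uint8)[170:240,175:395];cv2.imwrite('pics/c1.png',cv2.resize(im,None,fx=3.6,fy=3.6,interpolation=cv2.INTER_CUBIC))
E
```

```text
[191 191   8  10  75] [194.72 195.36]
[236 190   6  10  53] [238.45283019 194.43396226]
green/red z36 [[522.46948226 208.22678216  33.        ]
 [527.46339143  99.67037244  33.        ]]
[ 175  175   87   43 2117] [218.14029287 193.66887104]
rack ((524.0902709960938, 153.34942626953125), (106.30335998535156, 217.95697021484375), 1.6153874397277832) [[467.8875732421875, 260.7862548828125], [474.0318603515625, 42.91590118408203], [580.29296875, 45.91259765625], [574.148681640625, 263.782958984375]]
[ 314  170   78   59 2512] [349.25756369 199.18710191]
tray ((525.3176879882812, -185.6251220703125), (144.79124450683594, 195.9553680419922), 1.578057050704956) [[450.2513427734375, -89.67829132080078], [455.647705078125, -285.559326171875], [600.384033203125, -281.57196044921875], [594.9876708984375, -85.69091796875]]
```

View pics/c1.png

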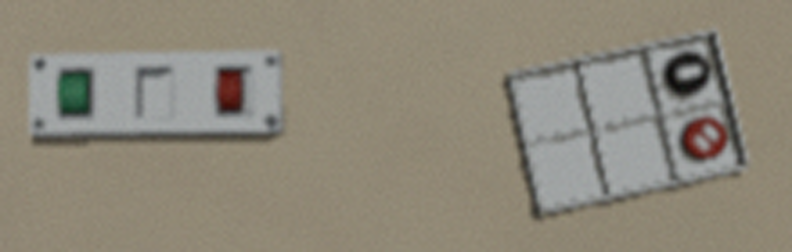

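The crop shows green at the left end of the rack and red at the right. The tray corners in the crop are at about (505,75), (715,33), (745,165) and (537,216). The two right-hand compartments are occupied. My threshold also caught the table, so I'll redo the fit using the colour tint.

```bash
python3 - <<'E'
from h import *
p=np.load('pics/top0.npz')['p'].astype(int);d=p[...,2]-p[...,0]
print('rb rack',d[200,205:212],'table',d[225,205:212])
m0=((d<12)).astype(np.uint8)
for nm,box,z,cut in(('rack',(175,175,262,218),22,0),('tray',(305,170,392,240),21,0)):
    x0,y0,x1,y1=box;k=np.zeros_like(m0);k[y0:y1,x0:x1]=((d<12)&(p.min(2)>90))[y0:y1,x0:x1]
    n,l,s,c=cv2.connectedComponentsWithStats(k);i=1+s[1:,4].argmax();print(nm,s[i])
    W=world('top',np.argwhere(l==i)[:,::-1],z)[:,:2].astype(np.float32)
    R=cv2.minAreaRect(W);print(R,cv2.boxPoints(R).round(1).tolist())
t=np.array([(505,75),(715,33),(745,165),(537,216)])/3.6+[174.6,169.6]
W=world('top',t,21);print('tray manual',W.round(1),W.mean(0))
# scene: green blob
s=np.load('pics/scene0.npz')['p'].astype(int)
k=((s[...,1]>s[...,2]+25)&(s[...,1]>s[...,0]+10)).astype(np.uint8);k[:,:175]=0;k[:,205:]=0;k[:225]=0;k[250:]=0
a=np.argwhere(k)[:,::-1];print('scene green',a.mean(0),a.min(0),a.max(0),'pred from top',proj('scene',[[522.5,208.2,30]]))
c=s.astype(np.uint8)[150:260,160:370];cv2.imwrite('pics/c2.png',cv2.resize(c,None,fx=3.8,fy=3.8,interpolation=cv2.INTER_CUBIC))
E
```

```text
rb rack [-1 -5 -5 -4 -3 -4 -3] table [27 25 28 25 29 30 27]
rack [ 183  184   71   24 1398]
((525.292724609375, 152.52430725097656), (58.12484359741211, 175.92864990234375), 2.9627561569213867) [[491.70001220703125, 238.89999389648438], [500.79998779296875, 63.20000076293945], [558.9000244140625, 66.19999694824219], [549.7999877929688, 241.89999389648438]]
tray [ 317  178   66   51 2027]
((514.074951171875, -175.6112060546875), (101.24671936035156, 150.03675842285156), 13.265174865722656) [[447.6000061035156, -114.19999694824219], [482.0, -260.20001220703125], [580.5999755859375, -237.0], [546.0999755859375, -91.0]]
tray manual [[ 543.6  -89.2   21. ]
 [ 576.8 -235.8   21. ]
 [ 485.2 -256.2   21. ]
 [ 447.  -112.3   21. ]] [ 513.14186286 -173.38965411   21.        ]
scene green [187.02247191 235.24719101] [181 230] [192 241] pred from top [[186.41698651 235.00032912]]
```

View pics/c2.png

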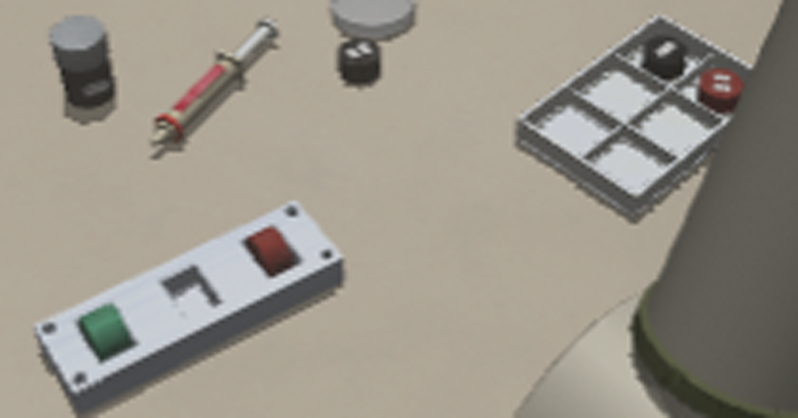

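This crop confirms the layout. Green stands upright at (105,330) in the left slot. The tray's four left compartments are empty, and black and red are at (663,57) and (720,90) at the far right end.

```bash
cat >> h.py <<'E'
def go(P,ydir):
    s=r.state();R=np.array(s['eef_rot']);y=np.r_[ydir,0]/np.hypot(*ydir);z=np.array([0,0,-1.])
    T=np.c_[np.cross(y,z),y,z];w=cv2.Rodrigues(R.T@T)[0].ravel()/np.pi
    print(s['clock'].__round__(2),s['eef_pos'].round(1) if hasattr(s['eef_pos'],'round') else s['eef_pos'],'w',np.round(w,4),'t',np.round(R.T@(np.array(P)-s['eef_pos'])/1000,4),'F',np.round(s['wrist_force'],1),s['width'])
E
python3 -c "
from h import *
go([522.4,207.5,100],[.0517,-.9987])"
```

```text
0.1 [ 218.6 -504.4  230.8] w [-0.0004 -0.      0.1137] t [ 0.5617 -0.5323  0.1316] F [0.1 0.3 0.3] 85.39207461759267
```

>>> jog_arm(deltas=[0,0,0.1137,0.562,-0.532,0.05,0.1,0,0,0.1137,0.562,-0.532,0.05,0.1,0,0,0.1137,0.562,-0.532,0.05,0.1,0,0,0.1137,0.562,-0.532,0.05,0.1,0,0,0.1137,0.562,-0.532,0.05,0.1,0,0,0.1137,0.562,-0.532,0.05,0.1,0,0,0.1137,0.562,-0.532,0.05,0.1,0,0,0.1137,0.562,-0.532,0.05,0.1,0,0,0.1137,0.562,-0.532,0.131,0.1,0,0,0.1137,0.562,-0.532,0.131,0.1], grip_force=60)

```text
clock: 1.35
eef_pos: [461.5, 64.3, 156.3]
eef_rot: [[0.999, 0.052, 0.001], [0.052, -0.999, -0.0], [0.001, 0.0, -1.0]]
wrist_force: [1.2, -1.5, 0.4]
width: 46.7
finger_force: 0.0
```

```bash
python3 -c "
from h import *
go([522.4,207.5,80],[.0517,-.9987])"
```

```text
1.35 [461.5  64.3 156.3] w [ 0.0001 -0.0002  0.0001] t [ 0.0682 -0.1398  0.0763] F [ 1.2 -1.5  0.4] 46.672643692029766
```

>>> jog_arm(deltas=[0,0,0,0.068,-0.14,0.076,0.1,0,0,0,0.068,-0.14,0.076,0.1,0,0,0,0.068,-0.14,0.076,0.1,0,0,0,0.068,-0.14,0.076,0.1,0,0,0,0.068,-0.14,0.076,0.1])

```text
clock: 1.98
eef_pos: [521.5, 205.2, 80.9]
eef_rot: [[0.999, 0.052, -0.0], [0.052, -0.999, -0.0], [-0.0, 0.0, -1.0]]
wrist_force: [1.0, -0.5, -0.0]
width: 47.3
finger_force: 0.0
```

```bash
python3 - <<'E'
from h import *
go([522.4,207.5,24],[.0517,-.9987])
a,_=r.snapshot('scene');b,_=r.snapshot('top')
o=[cv2.resize(a[190:270,150:250],(400,320),interpolation=2),cv2.resize(b[160:240,150:250],(400,320),interpolation=2)]
cv2.imwrite('pics/c3.png',np.hstack(o))
E
```

```text
1.98 [521.5 205.2  80.9] w [ 0.0001  0.0001 -0.    ] t [ 0.0011 -0.0023  0.0569] F [ 1.  -0.5 -0. ] 47.31881459478123
```

View pics/c3.png

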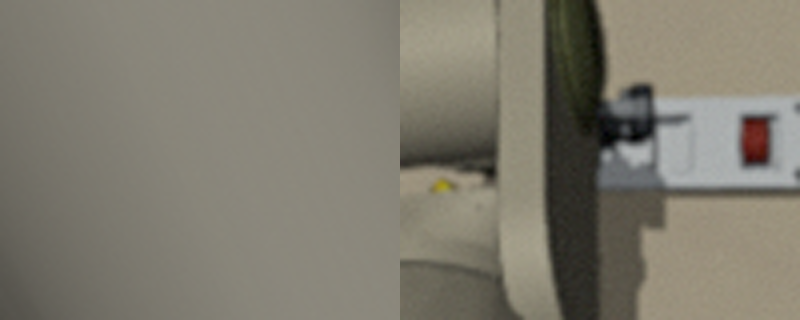

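Both views are blocked by the arm, so no new information there. I'll go by the measurement, which agreed between the cameras, and watch the force on the way down.

>>> jog_arm(deltas=[0,0,0,0,0,0.02,0.1,0,0,0,0,0,0.04,0.1,0,0,0,0,0,0.04,0.1])

```text
clock: 2.45
eef_pos: [521.2, 204.6, 40.6]
eef_rot: [[0.999, 0.05, -0.002], [0.05, -0.999, -0.0], [-0.002, 0.0, -1.0]]
wrist_force: [0.8, -0.9, -0.1]
width: 46.8
finger_force: 0.0
```

```bash
python3 -c "
from h import *
go([522.4,207.5,24],[.0517,-.9987])"
```

```text
2.45 [521.2 204.6  40.6] w [ 0.0001  0.0005 -0.0005] t [ 0.0014 -0.0028  0.0166] F [ 0.8 -0.9 -0.1] 46.81358804119476
```

>>> jog_arm(deltas=[0,0,0,0.001,-0.003,0.008,0.1,0,0,0,0.001,-0.003,0.016,0.1,0,0,0,0.001,-0.003,0.016,0.1])

```text
clock: 2.82
eef_pos: [522.3, 208.6, 24.4]
eef_rot: [[0.999, 0.052, -0.001], [0.052, -0.999, -0.0], [-0.001, 0.0, -1.0]]
wrist_force: [0.3, 0.9, 0.5]
width: 46.4
finger_force: 0.0
```

```bash
python3 -c "
from h import *
go([522.4,207.5,24],[.0517,-.9987])"
```

```text
2.83 [522.3 208.6  24.4] w [ 0.      0.0003 -0.    ] t [0.0001 0.0011 0.0004] F [0.3 0.9 0.5] 46.43414466732344
```

>>> jog_arm(deltas=[0,0,0,0,0,0,-0.5,0,0,0,0,0,0,-1,0,0,0,0,0,0,-1,0,0,0,0,0,0,-1,0,0,0,0,0,0,-1,0,0,0,0,0,0,-1], grip_force=25)

```text
clock: 3.58
eef_pos: [522.7, 208.2, 25.1]
eef_rot: [[0.999, 0.052, 0.0], [0.052, -0.999, -0.001], [0.0, 0.001, -1.0]]
wrist_force: [0.4, -5.5, 4.1]
width: 20.3
finger_force: 27.3
```

>>> jog_arm(deltas=[0,0,0,0,0,0,-1,0,0,0,0,0,0,-1,0,0,0,0,0,-0.003,-1,0,0,0,0,0,-0.006,-1,0,0,0,0,0,-0.009,-1,0,0,0,0,0,-0.012,-1,0,0,0,0,0,-0.015,-1], grip_force=80)

```text
clock: 4.45
eef_pos: [522.4, 208.6, 39.8]
eef_rot: [[0.999, 0.052, -0.0], [0.052, -0.999, -0.0], [-0.001, 0.0, -1.0]]
wrist_force: [-0.7, -3.4, -3.0]
width: 18.3
finger_force: 78.5
```

>>> jog_arm(deltas=[0,0,0,0,0,-0.006,-1,0,0,0,0,0,-0.012,-1,0,0,0,0,0,-0.04,-1,0,0,0,0,0,-0.07,-1,0,0,0,0,0,-0.08,-1])

```text
clock: 5.08
eef_pos: [523.2, 209.1, 121.8]
eef_rot: [[0.999, 0.052, 0.004], [0.052, -0.999, 0.001], [0.004, -0.001, -1.0]]
wrist_force: [0.1, -0.2, 0.6]
width: 18.5
finger_force: 78.8
```

```bash
python3 - <<'E'
from h import *
go([490.7,-181.1,110],[.2295,-.9733])
E
```

```text
5.08 [523.2 209.1 121.8] w [-0.0002 -0.0012 -0.0572] t [-0.0527  0.388   0.0113] F [ 0.1 -0.2  0.6] 18.48666284309481
```

>>> jog_arm(deltas=[0,0,-0.006,-0.005,0.039,0.001,-1,0,0,-0.011,-0.011,0.078,0.002,-1,0,0,-0.017,-0.016,0.116,0.003,-1,0,0,-0.023,-0.021,0.155,0.004,-1,0,0,-0.029,-0.026,0.194,0.006,-1,0,0,-0.034,-0.032,0.233,0.007,-1,0,0,-0.04,-0.037,0.272,0.008,-1,0,0,-0.046,-0.042,0.31,0.009,-1,0,0,-0.051,-0.047,0.349,0.01,-1,0,0,-0.057,-0.053,0.388,0.011,-1])

```text
clock: 6.32
eef_pos: [489.3, -182.5, 108.3]
eef_rot: [[0.973, 0.229, -0.0], [0.229, -0.973, 0.001], [-0.0, -0.001, -1.0]]
wrist_force: [0.5, -0.1, -1.2]
width: 18.5
finger_force: 78.8
```

```bash
python3 - <<'E'
from h import *
a,_=r.snapshot('scene');b,_=r.snapshot('top')
go([490.7,-181.1,30],[.2295,-.9733])
print(proj('scene',[[490.7,-181,110],[522,208,30]]),proj('top',[[490.7,-181,110]]))
cv2.imwrite('pics/c4.png',np.hstack([cv2.resize(a[70:270,150:400],(400,320),interpolation=2),cv2.resize(b[140:260,170:390],(400,218),interpolation=2)[:].copy() if 0 else cv2.resize(b[150:246,270:390],(400,320),interpolation=2)]))
E
```

```text
6.42 [ 489.4 -184.5  108.2] w [ 0.0001  0.     -0.0013] t [ 0.0021 -0.003   0.0782] F [ 1.1  0.6 -0. ] 18.437840192137696
[[342.53074656 152.46039294]
 [186.59362817 235.1193578 ]] [[360.62446861 210.03673216]]
```

View pics/c4.png

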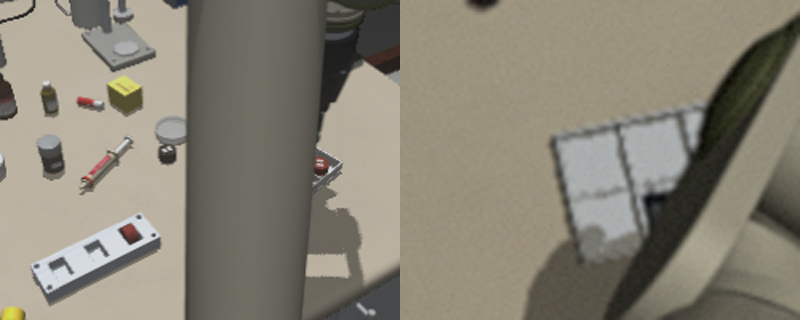

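The left slot is now empty, red still stands at (130,232), and the gripper is over the tray. Now lowering.

>>> jog_arm(deltas=[0,0,0,0.002,-0.002,0.025,-1,0,0,0,0.002,-0.002,0.05,-1,0,0,0,0.002,-0.002,0.07,-1,0,0,0,0.002,-0.002,0.08,-1,0,0,0,0.002,-0.002,0.08,-1])

```text
clock: 7.05
eef_pos: [491.0, -178.6, 28.5]
eef_rot: [[0.973, 0.229, -0.001], [0.229, -0.973, 0.001], [-0.001, -0.001, -1.0]]
wrist_force: [0.4, 0.7, -0.8]
width: 18.6
finger_force: 78.9
```

```bash
python3 -c "
from h import *
go([490.7,-181.1,22],[.2295,-.9733])"
```

```text
7.05 [ 491.  -178.6   28.5] w [-0.0003  0.0002 -0.0002] t [-0.0008  0.0023  0.0065] F [ 0.4  0.7 -0.8] 18.569602628058288
```

>>> jog_arm(deltas=[0,0,0,0,0.001,0.002,-1,0,0,0,0,0.001,0.004,-1,0,0,0,0,0.001,0.005,-1,0,0,0,0,0.001,0.005,-1])

```text
clock: 7.55
eef_pos: [491.3, -180.1, 23.9]
eef_rot: [[0.974, 0.229, 0.0], [0.229, -0.974, -0.0], [0.0, 0.0, -1.0]]
wrist_force: [-0.0, 0.3, 0.1]
width: 18.5
finger_force: 78.9
```

>>> jog_arm(deltas=[0,0,0,0,0,0.001,-1,0,0,0,0,0,0.002,-1,0,0,0,0,0,0.002,-1])

```text
clock: 7.92
eef_pos: [491.5, -180.2, 22.3]
eef_rot: [[0.974, 0.229, 0.0], [0.229, -0.974, -0.0], [0.0, 0.0, -1.0]]
wrist_force: [-1.0, 0.6, 6.0]
width: 18.2
finger_force: 79.6
```

Contact at 6 N, so I'm opening gently and a little at a time.

>>> jog_arm(deltas=[0,0,0,0,0,0,-0.5,0,0,0,0,0,0,-0.42,0,0,0,0,0,0,-0.36,0,0,0,0,0,0,-0.3,0,0,0,0,0,0,-0.3,0,0,0,0,0,0,-0.3,0,0,0,0,0,-0.02,-0.3,0,0,0,0,0,-0.06,-0.3,0,0,0,0,0,-0.11,-0.3], grip_force=20)

```text
clock: 9.05
eef_pos: [490.9, -179.9, 132.5]
eef_rot: [[0.974, 0.229, -0.002], [0.229, -0.974, 0.001], [-0.001, -0.001, -1.0]]
wrist_force: [-0.5, 0.4, 0.5]
width: 29.9
finger_force: 0.0
```

>>> jog_arm(deltas=[0,0,0,0,0.05,-0.04,-0.3,0,0,0,0,0.1,-0.08,-0.3,0,0,0,0,0.15,-0.08,-0.3,0,0,0,0,0.2,-0.08,-0.3,0,0,0,0,0.25,-0.08,-0.3,0,0,0,0,0.25,-0.08,-0.3])

```text
clock: 9.8
eef_pos: [548.0, -426.4, 210.0]
eef_rot: [[0.974, 0.226, -0.001], [0.226, -0.974, 0.001], [-0.001, -0.001, -1.0]]
wrist_force: [0.1, 1.3, -0.9]
width: 29.5
finger_force: 0.0
```

```bash
python3 - <<'E'
from h import *
a,_=r.snapshot('scene');b,_=r.snapshot('top')
cv2.imwrite('pics/c5.png',np.hstack([cv2.resize(a[110:270,150:350],(400,320),interpolation=2),cv2.resize(b[150:246,290:410],(400,320),interpolation=2)]))
E
```

```text
(no output)
```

View pics/c5.png

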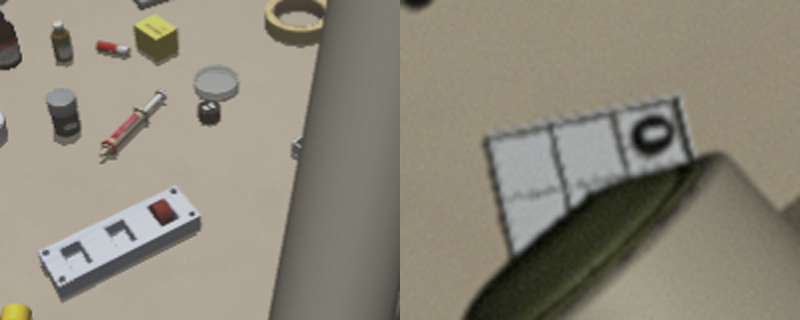

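The arm still hides the target compartment, so I'll back off towards the start pose, which gave a clear view.

>>> jog_arm(deltas=[0,0,0,-0.33,0.005,-0.02,-0.3,0,0,0,-0.33,0.005,-0.02,-0.3,0,0,0,-0.33,0.005,-0.02,-0.3,0,0,0,-0.33,0.005,-0.02,-0.3,0,0,0,-0.33,0.005,-0.02,-0.3,0,0,0,-0.33,0.005,-0.02,-0.3,0,0,0,-0.33,0.005,-0.02,-0.3,0,0,0,-0.33,0.005,-0.02,-0.3])

```text
clock: 10.9
eef_pos: [229.9, -503.1, 231.9]
eef_rot: [[0.973, 0.23, 0.0], [0.23, -0.973, 0.0], [0.0, -0.0, -1.0]]
wrist_force: [-0.7, -0.1, -0.5]
width: 29.8
finger_force: 0.0
```

```bash
python3 - <<'E'
from h import *
a,_=r.snapshot('scene');b,_=r.snapshot('top')
cv2.imwrite('pics/c6.png',np.hstack([cv2.resize(a[130:230,270:395],(400,320),interpolation=2),cv2.resize(b[150:246,290:410],(400,320),interpolation=2)]))
E
```

```text
(no output)
```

View pics/c6.png

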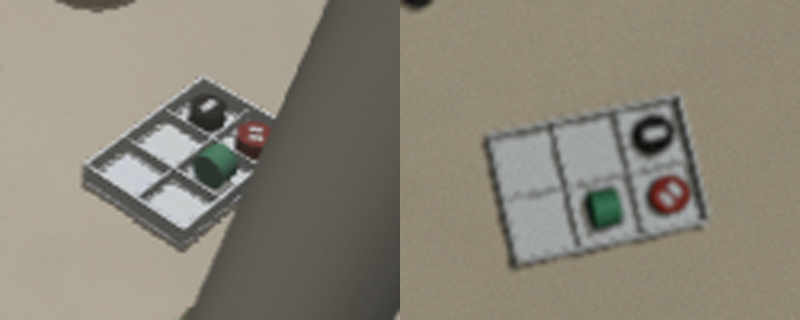

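The green mount stands on edge inside the middle near compartment, at (215,165) in the scene crop and (604,208) in the top crop. Nothing else in the tray has moved.

```bash
python3 -c "
from station import r
print(r.finish_job())"
```

```text
the job is handed in; nothing more can be done
None
```

The green mount is out of the rack and standing on edge in the tray's empty middle near compartment, the red mount is still in its slot, and the job was handed in at about 11 s (no verdict was returned).

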